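Turn the spice carousel until the tall pepper mill is in front

ROBOT

A 6-joint arm with a two-finger parallel gripper is mounted at the origin on a cart in front of the work surface, level with it; the furniture and walls round the work are solid. World frame = base frame: x ahead of the robot, y to its left, z up, the work surface at z = 0. Lengths are in m, angles in rad, forces in N, time in s.
With the tool pointing down it reaches from about 0.425 to 0.95 m from the base axis. Payload 3.5 kg.
Tool frame: the origin (TCP) lies between the finger pads; the fingertips stand 19 mm ahead of it and the grasp point (between the pads) is the TCP; z points along the fingers, y is the line along which they close (so a half turn about z gives the same grasp; the last joint's range is limited). The gripper opens to 85 mm and grips with 20 to 120 N. Pads are 22 mm wide; open, the fingers measure 114 mm over their backs; the gripper's body (76 mm by 85 mm) begins 54 mm behind the grasp point. The pads swing forward as they close: fully open they stand 13 mm farther back than shut.
Start: joints at [-1.335, 0.286, 1.577, -0, 1.279, -0.15], TCP at [0.254, -0.625, 0.25] pointing down, gripper open.
Joint ranges: [-2.77, 2.77], [-0.9, 2.22], [0.21, 2.48], [-1.53, 4.67], [0.24, 2.81], [-2.84, 2.84]. Speed limits (rad/s): [2.79, 2.79, 3.14, 3.14, 3.14, 3.14].

INTERFACE

Orientations are given as a unit quaternion [x, y, z, w].
In Python, from plant import get_state, cams, ctrl gives the robot as it stands. The module is installed in compiled form; this text tells all that it offers.
- The arm moves only by the tool jog_arm, never from a script. Its argument "deltas" is text: rows parted by semicolons, each of 6 numbers parted by spaces: the shift along the world's x, y, z normalised to -1 to 1, where 1 is 0.02 m, then the turn, a rotation vector about the world's x, y, z normalised to -1 to 1, where 1 is 0.1 rad. In form: x y z ax ay az; .... A call has 1 to 20 rows; each row shifts and turns the commanded pose from where the row before left it; what a row does not reach is not made up. A row lasts 1/8 s, in which the tool goes at most 62.5 mm and 10.7 degrees, less where a joint would pass 70% of its speed; a pose out of reach is approached as far as the arm can. A call with a number of a shift or a turn outside -1 to 1 is refused whole. A call with a gripper value outside its range is refused whole. "gripper" is the opening, from 0 (shut) to 1 (fully open), set as the call begins (left out, the last holds). The fingers move at their own pace and stop on an object; "squeeze" is the grip in N (left out, the last holds). Time passes only in rows, so rows that do not move let the fingers close. It gives the time, the measured TCP pose, the force, the opening and the grip force at its end, in the units of the state.
- get_state(): the state, without advancing time (a new reading comes with each control period).
- cams.read_camera(name): name is "scene" or "side" or "wrist"; returns a dict with "color" (480x640x3 uint8, blue, green, red), "vfov" (degrees; the focal length in pixels is half the picture's height over the tangent of half this angle, whatever the lens; pixels are square), "cx", "cy" (the principal point, pixels), "rvec" (rotation vector, rad) and "tvec" (3), from world to camera coordinates, as OpenCV has them. Camera axes: x right, y down, z forward; pixel columns grow to the right and rows downward; lengths in m; the calibration is good to about 2 mm. A picture is of the moment at which its call begins. There is no depth.
- ctrl.sign_off(): hands the job in; it is judged then, once.
The state is a dict: "time": time; "qpos": joint angles; "dq": joint speeds; "joint_efforts": joint torques, N m; "eef_pos": TCP position; "tcp_rot": TCP orientation; "contact_force": force on the tool from outside, world axes, zero at the start; "wrist_torque": the same for the moment, N m; "opening": opening from 0.0 (shut) to 1.0 (fully open); "finger_force": force on a finger pad.
Only numpy, scipy, OpenCV 4.12 (cv2) and the standard library are available. Lean on these libraries where they do the work, as an engineer would, in place of code of your own. Each camera call takes 0.05 s, during which the arm holds its last target. There are 200 camera calls.

TASK

Turn the round white spice carousel, without whirling it, by lightly pushing the grips on its rim sideways with the fingertips, until the taller of its two wooden mills stands in front, squarely behind the flat steel pointer that sticks out from under the tray. Only push the rim: do not pinch or press down on the carousel, do not touch, lift or topple the mills and jars on it, and leave the cup, the garlic and the kitchen timer beside it alone. Then take the hand away and leave everything at rest.

Things in the scene. Friction and masses are not known exactly. Their poses are not given: they have to be found in the camera images.
- carousel: Fixed dark wooden foot (disc of radius 95 mm, 12 mm high) of the spice carousel. Origin: on the worktop, on the vertical turning axis; z up. Its own -x direction is the front, marked by the steel pointer. On it turns the round white tray of radius 135 mm: underside 20 mm above the worktop, inner floor 30 mm, top of its 6 mm thick raised edge 40 mm.
- pointer (a point): Tip of the flat steel pointer tongue, 18 mm wide and 5 mm thick, that lies on the worktop and sticks out from under the tray at the front, 194 mm from the axis; it belongs to the fixed foot.
- tray (a joint): Turning angle of the tray on the foot, rad, growing counterclockwise seen from above; at 0 one of the six grips lies over the pointer. Turns at least 5 rad either way from the start, carrying the mills and jars round. The tray weighs 0.9 kg, has a slightly stiff bearing (a push of 1 to 2 N on a grip turns it) and stays where it is left.
- grip (a point): Point 155 mm from the axis on the grip that lies over the pointer at angle 0. Six dark finger grips alike (bars 12 mm thick, 16 mm ball ends) stick out level and radially from the tray's edge, every 60 degrees, from 135 to 176 mm from the axis, centre line 30 mm above the worktop, tops at 38 mm. A fingertip put down beside one pushes it round without reaching over the tray.
- tall_mill: The mill to bring to the front: the taller one, of dark turned wood, 53 mm across, 131 mm high. Stands loose on the tray about 60 mm from the axis, 0.15 to 0.31 kg. Origin: centre of its underside, z along its height.
- short_mill: The shorter mill, of light turned wood, 53 mm across, 111 mm high, loose on the tray about 60 mm from the axis. Origin: centre of its underside, z along its height.
- spice_jar_a: Glass spice jar with a red cap, 45 mm across, 106 mm high, loose on the tray about 60 mm from the axis. Origin: centre of its underside, z along its height.
- spice_jar_b: Glass spice jar with a dark cap, 44 mm across, 105 mm high, loose on the tray about 60 mm from the axis. Origin: centre of its underside, z along its height.
- cup: Small stoneware cup with a brown band and a handle, 73 x 100 mm, 66 mm high, on the worktop to the left of the carousel. Loose, no part of the job. Origin: centre of its underside, 14 mm off the middle of its mouth towards the handle.
- garlic: Garlic bulb, 49 mm across, 62 mm high, on the worktop to the right of the carousel. Loose, no part of the job. Origin: centre of its underside.
- timer: Round red kitchen timer, 66 mm across, 47 mm high, on the worktop to the left of the carousel. Loose, no part of the job. Origin: centre of its underside.
Things that resemble listed ones, but are neither listed nor needed, are in the scene too. What is shaped like the tall_mill but green is not meant.

How it is judged:
By the outcome, as a careful person would: the job done as asked, in the order asked, and still so for the second after the job is handed in, with the robot touching nothing.
It also fails if it takes over 54 s, if anything falls off the work surface, if the arm or the gripper's body presses on something with over 40 N, if the wrist force passes 120 N, or if a joint passes its speed limit or range.

## Working session

There is one attempt and no reset: what is moved stays moved. The work goes in short steps, Python scripts to look and compute and a tool call to move; the robot and the scene stay as the last step left them, time stands still between calls to the robot, and variables do not carry over. Pictures are saved under pics/ and viewed, at most 10 in all, crops included, and the job is handed in when it is done.

Besides the shell and the picture viewer there is one more tool, called after ">>>" by a JSON object that holds its "fn" and its "kwargs". jog_arm: Moves the arm, as the interface text tells. Its arguments: {"type":"object","properties":{"deltas":{"type":"string"},"gripper":{"type":"number"},"squeeze":{"type":"number"}},"required":["deltas"]}

```bash
mkdir -p pics; cat > h.py <<'E'
import numpy as np, cv2
from plant import get_state, cams, ctrl
def cam(n,save=None):
    c=cams.read_camera(n)
    if save: cv2.imwrite('pics/'+save,c['color'])
    c['R']=cv2.Rodrigues(np.array(c['rvec'],float))[0]; c['t']=np.array(c['tvec'],float).ravel()
    c['f']=240/np.tan(np.radians(c['vfov'])/2); return c
def ray(c,u,v,z):
    d=c['R'].T@np.array([(u-c['cx'])/c['f'],(v-c['cy'])/c['f'],1]); o=-c['R'].T@c['t']
    return o+d*(z-o[2])/d[2]
def proj(c,p):
    q=c['R']@np.array(p,float)+c['t']; return q[:2]/q[2]*c['f']+[c['cx'],c['cy']]
E
python3 - <<'E'
from h import *
for n in('scene','side'):
    c=cam(n,n+'1.png'); print(n,-c['R'].T@c['t'],c['f'])
s=get_state();print(s['time'],s['eef_pos'],s['tcp_rot'],s['contact_force'])
E
```

```text
scene [0.09506616 1.13856026 0.90535165] 577.3875966083991
side [ 0.58464065 -1.22449343  0.69145676] 584.0494897780017
0.1 [ 0.2538834  -0.62481744  0.2490363 ] [ 9.81457003e-01  1.91679205e-01 -3.50037303e-05 -1.11044543e-03] [-0.33950304  0.10471404  0.72998004]
```

View pics/scene1.png

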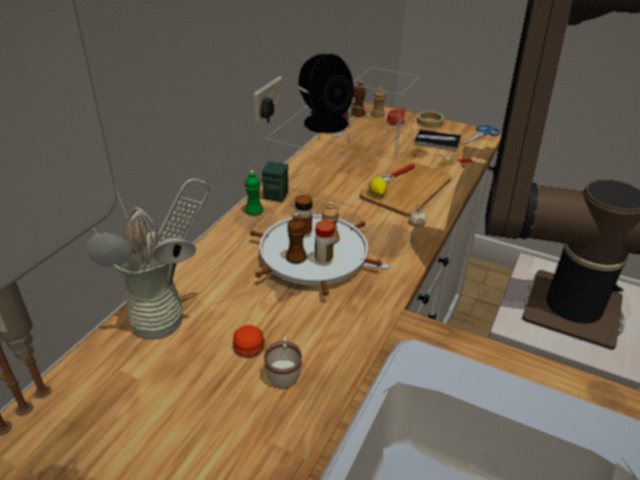

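View pics/side1.png

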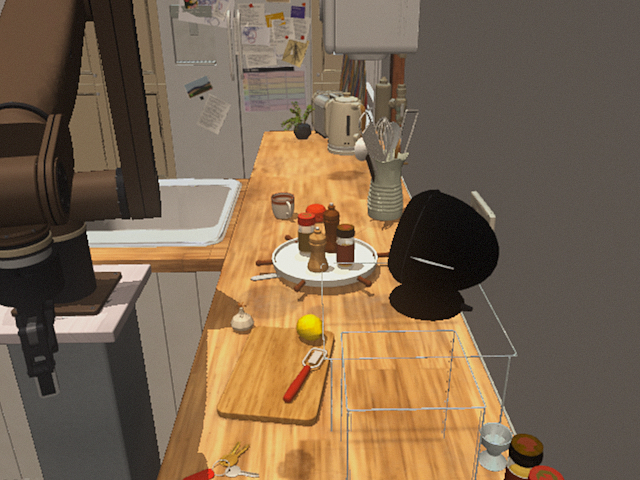

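Scene: the tray is centred near (314,248), the pointer tip near (387,266), the dark tall mill near (297,240). Side: the tray is near (325,262), the pointer near (262,277), the tall mill near (332,230).

```bash
python3 - <<'E'
from h import *
a=cv2.imread('pics/scene1.png')[180:310,230:420]; b=cv2.imread('pics/side1.png')[190:310,230:420]
cv2.imwrite('pics/crop1.png',np.vstack([cv2.resize(x,(760,290),interpolation=cv2.INTER_CUBIC) if 0 else cv2.resize(x,(0,0),fx=2.3*1.0,fy=2.3,interpolation=cv2.INTER_CUBIC) for x in(a,b)]))
for n,roi in(('scene',(200,300,240,385)),('side',(215,300,255,395))):
    c=cam(n); im=c['color'].copy(); hsv=cv2.cvtColor(im,cv2.COLOR_BGR2HSV)
    m=((hsv[...,1]<50)&(hsv[...,2]>110)).astype(np.uint8)
    mm=np.zeros_like(m); r=roi; mm[r[0]:r[1],r[2]:r[3]]=m[r[0]:r[1],r[2]:r[3]]
    mm=cv2.morphologyEx(mm,cv2.MORPH_OPEN,np.ones((2,2),np.uint8))
    cs=max(cv2.findContours(mm,0,2)[0],key=cv2.contourArea)
    h=cv2.convexHull(cs)[:,0]
    P=np.array([ray(c,u,v,.038)[:2] for u,v in h])
    from scipy.optimize import least_squares
    f=least_squares(lambda q:np.hypot(*(P-q[:2]).T)-.135,P.mean(0),loss='soft_l1',f_scale=.003)
    print(n,f.x,np.round(f.fun*1000,0))
    tip={'scene':(387,266),'side':(251,278)}[n]; print('tip',ray(c,*tip,.005))
E
```

```text
scene [0.60395225 0.11546431] [ 2. -1. -0.  0. -0.  1.  0. -0. -0. -0. -1. -1. -0. -0. -1. -0.  0.  0.
  0. -0.  0.  1.  0.  0. -0. -0.  0. -0. -1.  0. -1.  1.  0. -0. -0. -1.
 -1. -1.  1.]
tip [0.42791708 0.06420884 0.005     ]
side [0.60787338 0.0922409 ] [ -6.   6.   5.   3.   0.  -3.  -5. -10. -13.  44.  44. -12.  -9.  -6.
  -4.   2.   3.   3.  -6.  -7.]
tip [0.42228533 0.06154572 0.005     ]
```

View pics/crop1.png

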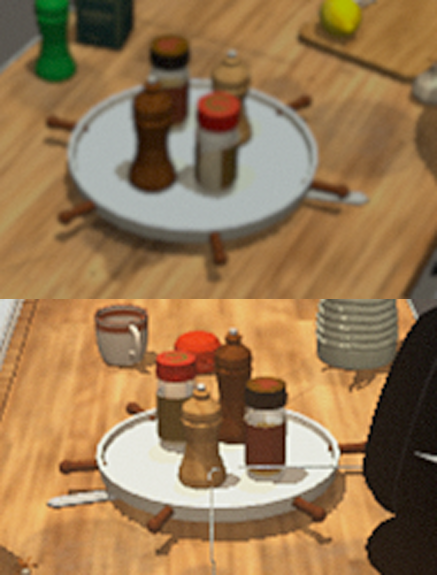

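Crop: the pointer tip is at scene (389.5,266.5) and side (252,278). Five grips are visible in the scene view. The tall mill's top is at scene (296,216) and side (331,206).

```bash
python3 - <<'E'
from h import *
A=cam('scene');B=cam('side')
def P(c): return c['f'],c
def tri(a,b):
    M=[np.array([[c['f'],0,c['cx']],[0,c['f'],c['cy']],[0,0,1]])@np.c_[c['R'],c['t']] for c in(A,B)]
    X=cv2.triangulatePoints(M[0],M[1],np.array(a,float),np.array(b,float)).ravel(); return X[:3]/X[3]
S=lambda x,y:(x/2.3+230,y/2.3+180)
D=lambda x,y:(x/2.3+230,(y-299)/2.3+190)
tip=tri(S(367,199),D(50,502)); print('tip',tip)
C=np.array([.604,.114])
def ang(p): d=np.array(p)[:2]-C; return np.round(np.hypot(*d),4),np.round(np.degrees(np.arctan2(d[1],d[0]))%360,1)
print(ang(tip))
for x in [(345,191),(306,101),(52,122),(65,216),(218,259)]: print('gs',ang(ray(A,*S(*x),.030)))
for x in [(64,467),(132,407),(152,527),(322,516)]: print('gd',ang(ray(B,*D(*x),.030)))
m=tri(S(152,84),D(233,334)); print('tall',m,ang(m))
m=tri(S(232,53),D(203,388)); print('short',m,ang(m))
m=tri(S(219,100),D(176,357)); print('A',m,ang(m))
m=tri(S(170,43),D(266,385)); print('B',m,ang(m))
# side tray ellipse: extreme points on outer rim
for z,x in((.04,(97,465)),(.04,(340,465))): print(ray(B,*D(*x),z))
for n,p in(('cup',ray(A,283,383,0)),('timer',ray(A,249,353,0)),('garlic',ray(B,241,331,0))):print(n,p)
E
```

```text
tip [0.42304105 0.06180086 0.00387689]
(np.float64(0.1883), np.float64(196.1))
gs (np.float64(0.1678), np.float64(187.7))
gs (np.float64(0.1678), np.float64(247.3))
gs (np.float64(0.1707), np.float64(6.4))
gs (np.float64(0.1676), np.float64(65.0))
gs (np.float64(0.1669), np.float64(125.2))
gd (np.float64(0.1674), np.float64(186.9))
gd (np.float64(0.1692), np.float64(125.4))
gd (np.float64(0.1706), np.float64(247.0))
gd (np.float64(0.1754), np.float64(307.1))
tall [0.62500747 0.1714911  0.15315846] (np.float64(0.0612), np.float64(69.9))
short [0.59012029 0.05867232 0.1368543 ] (np.float64(0.057), np.float64(255.9))
A [0.56214153 0.14462747 0.13762019] (np.float64(0.0519), np.float64(143.8))
B [0.65735935 0.07036927 0.13478976] (np.float64(0.0689), np.float64(320.7))
[0.47526944 0.07760045 0.04      ]
[0.7376184  0.06893672 0.04      ]
cup [0.47653864 0.49757791 0.        ]
timer [0.57759256 0.46278356 0.        ]
garlic [ 0.42257341 -0.16749123  0.        ]
```

>>> {"fn": "jog_arm", "kwargs": {"deltas": "0.5 1 0 0 0 0;0.5 1 0 0 0 0;0.5 1 0 0 0 0;0.5 1 0 0 0 0;0.5 1 0 0 0 0;0.5 1 0 0 0 0;0.5 1 0 0 0 0;0.5 1 0 0 0 0;0.5 1 0 0 0 0;0.5 1 0 0 0 0;0.5 1 0 0 0 0;0.5 1 0 0 0 0;0.5 1 0 0 0 0;0.5 1 0 0 0 0;0.5 1 0 0 0 0;0.5 1 0 0 0 0;0.5 1 0 0 0 0;0.5 1 0 0 0 0;0.5 1 0 0 0 0;0.5 1 0 0 0 0", "gripper": 0}}

```text
time: 2.8
eef_pos: [0.4545, -0.224, 0.2504]
tcp_rot: [0.981, 0.192, 0.0, 0.0]
contact_force: [-0.5, 0.0, -0.1]
opening: 0.003
finger_force: 0.0
```

>>> {"fn": "jog_arm", "kwargs": {"deltas": "0 1 0 0 0 0;0 1 0 0 0 0;0 1 0 0 0 0;0 1 0 0 0 0;0 1 0 0 0 0;0 1 0 0 0 0;0 1 0 0 0 0;0 1 0 0 0 0;0 1 0 0 0 0;0 1 0 0 0 0;0 1 0 0 0 0;0 1 0 0 0 0;0 1 0 0 0 0;0 1 0 0 0 0;0 1 0 0 0 0;0 0 0 0 0 0;0 0 0 0 0 0"}}

```text
time: 4.92
eef_pos: [0.4539, 0.0746, 0.2503]
tcp_rot: [0.981, 0.192, -0.0, 0.0]
contact_force: [-0.4, -0.1, -0.8]
opening: 0.002
finger_force: 0.0
```

```bash
python3 - <<'E'
from h import *
c=cam('wrist','w1.png');s=get_state();print(s['time'],s['eef_pos'],s['tcp_rot'],s['opening'],-c['R'].T@c['t'])
E
```

```text
4.975 [0.45394102 0.07433118 0.25033436] [9.81488188e-01 1.91522605e-01 1.21062932e-05 1.67348742e-04] 0.0018366464450047235 [0.51570376 0.09806244 0.37208417]
```

View pics/w1.png

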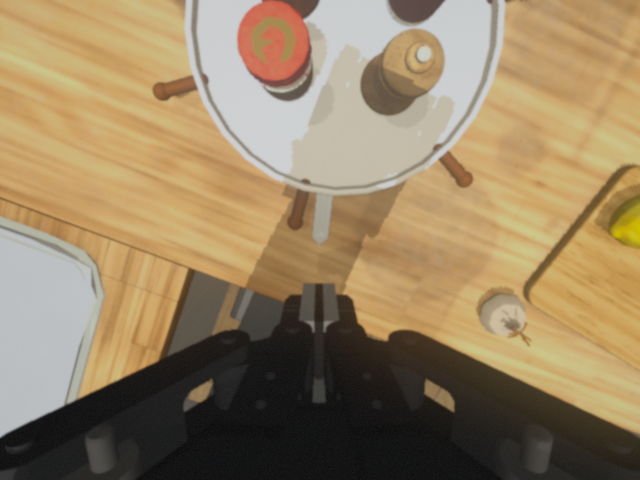

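Wrist view: the pointer tip is at (320,243), grip ends at (294,228), (157,91), (467,183). The rim arc bottoms near (340,194).

```bash
python3 - <<'E'
from h import *
from scipy.optimize import least_squares
c=cam('wrist'); im=c['color']; hsv=cv2.cvtColor(im,cv2.COLOR_BGR2HSV)
m=((hsv[...,1]<60)&(hsv[...,2]>110)).astype(np.uint8); m[200:]=0; m[:,:170]=0;m[:,520:]=0
m=cv2.morphologyEx(m,cv2.MORPH_CLOSE,np.ones((7,7),np.uint8))
m=cv2.morphologyEx(m,cv2.MORPH_OPEN,np.ones((17,17),np.uint8))
k=max(cv2.findContours(m,0,1)[0],key=cv2.contourArea)[:,0]
k=k[(k[:,1]>5)]
P=np.array([ray(c,u,v,.04)[:2] for u,v in k])
f=least_squares(lambda q:np.hypot(*(P-q[:2]).T)-q[2],[.607,.1135,.135],loss='soft_l1',f_scale=.002)
print(f.x,np.median(abs(f.fun)),len(P))
C=f.x[:2]
for C in (C,):
  for n,p,z in(('tip',(320,243),.005),('ptrbase',(322,198),.005),('g',(294,228),.03),('g',(157,91),.03),('g',(467,183),.03)):
    q=ray(c,*p,z); d=q[:2]-C; print(n,q[:2].round(4),np.hypot(*d).round(4),np.degrees(np.arctan2(d[1],d[0])).round(1)%360)
  for t in([.625,.1715],): d=t-C; print(np.hypot(*d),np.degrees(np.arctan2(d[1],d[0])))
E
```

```text
[0.56041409 0.09704797 0.09110978] 0.02332278758434407 991
tip [0.4244 0.0593] 0.1412 195.5
ptrbase [0.4699 0.0756] 0.093 193.3
g [0.4352 0.0915] 0.1254 182.5
g [0.5064 0.2504] 0.1626 109.4
g [ 0.5384 -0.0458] 0.1446 261.2
0.09856188002296722 49.05890117389761
```

```bash
python3 - <<'E'
from h import *
from scipy.optimize import least_squares
c=cam('wrist')
k=[(186,20),(191,60),(214,121),(255,165),(300,188),(340,194),(390,188),(440,157),(480,107),(500,50),(504,10)]
P=np.array([ray(c,u,v,.04)[:2] for u,v in k])
f=least_squares(lambda q:np.hypot(*(P-q[:2]).T)-q[2],[.607,.1135,.135]); print(f.x,(f.fun*1e3).round(1))
f=least_squares(lambda q:np.hypot(*(P-q[:2]).T)-.135,[.607,.1135]); print(f.x,(f.fun*1e3).round(1))
for C in (f.x,np.array([.607,.1135])):
  for n,p,z in(('tip',(320,243),.005),('ptrbase',(322,198),.005),('g',(294,228),.03),('g',(157,91),.03),('g',(467,183),.03)):
    q=ray(c,*p,z); d=q[:2]-C; print(n,q[:2].round(4),np.hypot(*d).round(4),np.degrees(np.arctan2(d[1],d[0])).round(1)%360)
E
```

```text
[0.60669691 0.11100923 0.13220233] [ 0.3 -0.5  0.5 -0.2 -0.3 -0.7  1.4 -0.2 -0.2 -0.3  0.2]
[0.60979619 0.11240142] [-2.9 -2.9 -0.6 -0.3  0.1 -0.1  1.8 -0.4 -1.4 -2.7 -2.9]
tip [0.4244 0.0592] 0.1928 196.0
ptrbase [0.47   0.0755] 0.1446 194.8
g [0.4352 0.0914] 0.1758 186.9
g [0.5065 0.2503] 0.1722 126.8
g [ 0.5384 -0.046 ] 0.1737 245.7
tip [0.4244 0.0592] 0.1905 196.6
ptrbase [0.47   0.0755] 0.1422 195.5
g [0.4352 0.0914] 0.1732 187.3
g [0.5065 0.2503] 0.1697 126.3
g [ 0.5384 -0.046 ] 0.1736 246.7
```

>>> {"fn": "jog_arm", "kwargs": {"deltas": "0.47 0.935 0 0 0 0;0.47 0.935 0 0 0 0;0.47 0.935 0 0 0 0;0.47 0.935 0 0 0 0;0.47 0.935 0 0 0 0;0.47 0.935 0 0 0 0;0.47 0.935 0 0 0 0;0.47 0.935 0 0 0 0;0.47 0.935 0 0 0 0;0.47 0.935 0 0 0 0;0 0 -1 0 0 0;0 0 -1 0 0 0;0 0 -1 0 0 0;0 0 -1 0 0 0;0 0 -1 0 0 0;0 0 -1 0 0 0;0 0 -0.5 0 0 0;0 0 0 0 0 0"}}

```text
time: 7.32
eef_pos: [0.5476, 0.2615, 0.1193]
tcp_rot: [0.981, 0.192, -0.001, 0.0]
contact_force: [0.0, 0.2, -0.1]
opening: -0.001
finger_force: 0.0
```

```bash
python3 - <<'E'
from h import *
c=cam('scene'); a=cv2.resize(c['color'][170:310,230:420],(0,0),fx=3,fy=3,interpolation=2); cv2.imwrite('pics/s2.png',a)
s=get_state();print(s['time'],s['eef_pos'],s['qpos'])
C=np.array([.608,.113]);r=.160
def arc(a0,a1,st):
    p=None;o=[]
    for a in np.radians(np.arange(a0,a1+.01,st)):
        q=C+r*np.array([np.cos(a),np.sin(a)])
        if p is not None:o.append('%.2f %.2f 0 0 0 %.2f'%(*((q-p)/.02),np.radians(st)/.1))
        p=q
    return o
o=arc(112,232,3)
print(len(o));print(';'.join(o[:20]));print(';'.join(o[20:]))
E
```

```text
7.375 [0.54819736 0.26172338 0.12033484] [2.78543805e-01 2.76748686e-01 1.84197087e+00 2.87484699e-05
 1.02274286e+00 1.46347964e+00]
40
-0.38 -0.17 0 0 0 0.52;-0.37 -0.19 0 0 0 0.52;-0.36 -0.21 0 0 0 0.52;-0.35 -0.23 0 0 0 0.52;-0.34 -0.24 0 0 0 0.52;-0.33 -0.26 0 0 0 0.52;-0.31 -0.28 0 0 0 0.52;-0.30 -0.29 0 0 0 0.52;-0.28 -0.31 0 0 0 0.52;-0.27 -0.32 0 0 0 0.52;-0.25 -0.34 0 0 0 0.52;-0.23 -0.35 0 0 0 0.52;-0.21 -0.36 0 0 0 0.52;-0.19 -0.37 0 0 0 0.52;-0.17 -0.38 0 0 0 0.52;-0.15 -0.39 0 0 0 0.52;-0.13 -0.40 0 0 0 0.52;-0.11 -0.40 0 0 0 0.52;-0.09 -0.41 0 0 0 0.52;-0.07 -0.41 0 0 0 0.52
-0.05 -0.42 0 0 0 0.52;-0.03 -0.42 0 0 0 0.52;-0.00 -0.42 0 0 0 0.52;0.02 -0.42 0 0 0 0.52;0.04 -0.42 0 0 0 0.52;0.06 -0.41 0 0 0 0.52;0.08 -0.41 0 0 0 0.52;0.10 -0.41 0 0 0 0.52;0.13 -0.40 0 0 0 0.52;0.15 -0.39 0 0 0 0.52;0.17 -0.38 0 0 0 0.52;0.19 -0.37 0 0 0 0.52;0.21 -0.36 0 0 0 0.52;0.23 -0.35 0 0 0 0.52;0.24 -0.34 0 0 0 0.52;0.26 -0.33 0 0 0 0.52;0.28 -0.31 0 0 0 0.52;0.29 -0.30 0 0 0 0.52;0.31 -0.28 0 0 0 0.52;0.32 -0.27 0 0 0 0.52
```

View pics/s2.png

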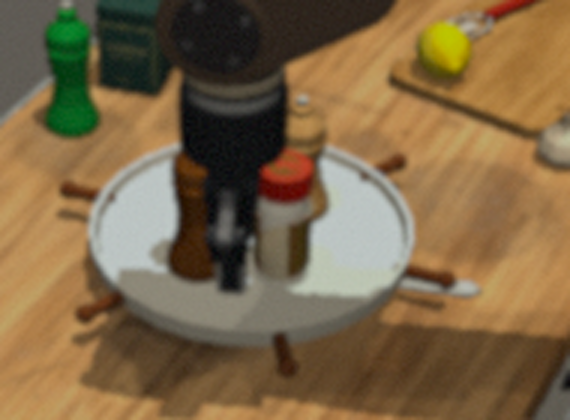

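The finger hangs at crop (232,290), in front of the rim between two grips, and the way down is clear.

>>> {"fn": "jog_arm", "kwargs": {"deltas": "0 0 -1 0 0 0;0 0 -1 0 0 0;0 0 -1 0 0 0;0 0 -0.85 0 0 0;0 0 0 0 0 0;0 0 0 0 0 0"}}

```text
time: 8.12
eef_pos: [0.5485, 0.2618, 0.0436]
tcp_rot: [0.981, 0.192, 0.0, -0.0]
contact_force: [0.2, 0.6, 0.3]
opening: -0.001
finger_force: 0.0
```

>>> {"fn": "jog_arm", "kwargs": {"deltas": "-0.38 -0.17 0 0 0 0.52;-0.18 -0.10 0 0 0 0.26;-0.19 -0.09 0 0 0 0.26;-0.18 -0.11 0 0 0 0.26;-0.18 -0.10 0 0 0 0.26;-0.35 -0.23 0 0 0 0.52;-0.34 -0.24 0 0 0 0.52;-0.33 -0.26 0 0 0 0.52;-0.31 -0.28 0 0 0 0.52;-0.30 -0.29 0 0 0 0.52;-0.28 -0.31 0 0 0 0.52;-0.27 -0.32 0 0 0 0.52"}}

```text
time: 9.62
eef_pos: [0.4822, 0.2116, 0.0436]
tcp_rot: [0.899, 0.439, 0.001, -0.0]
contact_force: [1.1, 0.9, -0.5]
opening: 0.0
finger_force: 0.4
```

>>> {"fn": "jog_arm", "kwargs": {"deltas": "-0.25 -0.34 0 0 0 0.52;-0.23 -0.35 0 0 0 0.52;-0.21 -0.36 0 0 0 0.52;-0.19 -0.37 0 0 0 0.52;-0.17 -0.38 0 0 0 0.52;-0.15 -0.39 0 0 0 0.52;-0.13 -0.40 0 0 0 0.52;-0.11 -0.40 0 0 0 0.52;-0.09 -0.41 0 0 0 0.52;-0.07 -0.41 0 0 0 0.52"}}

```text
time: 10.88
eef_pos: [0.45, 0.1354, 0.0434]
tcp_rot: [0.756, 0.655, 0.0, -0.0]
contact_force: [-0.5, 0.7, -0.6]
opening: 0.002
finger_force: 0.4
```

```bash
python3 - <<'E'
from h import *
c=cam('scene'); a=cv2.resize(c['color'][170:310,230:420],(0,0),fx=3,fy=3,interpolation=2); cv2.imwrite('pics/s3.png',a)
s=get_state();d=np.array(s['eef_pos'])[:2]-[.608,.113];print(s['eef_pos'],np.hypot(*d),np.degrees(np.arctan2(d[1],d[0]))%360,s['contact_force'])
E
```

```text
[0.44987815 0.13468304 0.04332703] 0.15960161202511647 172.1918048835531 [-0.71315104  0.53781653 -0.69007743]
```

View pics/s3.png

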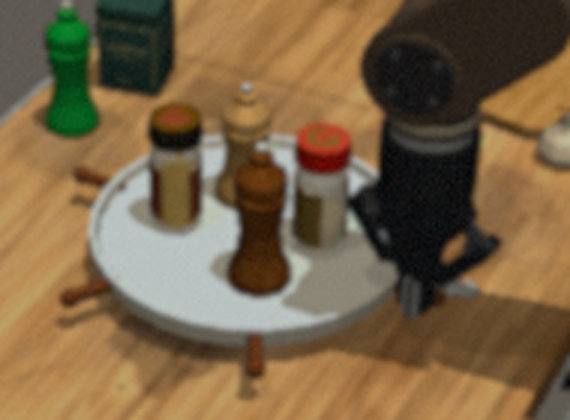

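The tray turns as intended and all four items stand; the tall mill is now at crop (260,230).

>>> {"fn": "jog_arm", "kwargs": {"deltas": "-0.05 -0.42 0 0 0 0.52;-0.03 -0.42 0 0 0 0.52;0 -0.42 0 0 0 0.52;0.02 -0.42 0 0 0 0.52;0.04 -0.42 0 0 0 0.52;0.06 -0.41 0 0 0 0.52;0.08 -0.41 0 0 0 0.52;0.10 -0.41 0 0 0 0.52;0.13 -0.40 0 0 0 0.52;0.15 -0.39 0 0 0 0.52;0.17 -0.38 0 0 0 0.52;0.19 -0.37 0 0 0 0.52;0.21 -0.36 0 0 0 0.52;0.23 -0.35 0 0 0 0.52;0.24 -0.34 0 0 0 0.52;0.26 -0.33 0 0 0 0.52;0.14 -0.16 0 0 0 0.26;0.14 -0.15 0 0 0 0.26;0 0 0 0 0 0"}}

```text
time: 13.3
eef_pos: [0.4921, 0.0041, 0.0434]
tcp_rot: [0.404, 0.915, -0.0, 0.0]
contact_force: [0.5, 0.6, 0.3]
opening: 0.005
finger_force: 0.0
```

```bash
python3 - <<'E'
from h import *
c=cam('scene'); a=cv2.resize(c['color'][180:310,230:420],(0,0),fx=3,fy=2.3*1.3,interpolation=2)
b=cv2.resize(cam('side')['color'][190:310,230:420],(0,0),fx=3,fy=3,interpolation=2)
a=cv2.resize(c['color'][180:310,230:420],(0,0),fx=2.3,fy=2.3,interpolation=2);b=cv2.resize(b,(437,276))
cv2.imwrite('pics/s4.png',np.vstack([a,b]))
s=get_state();d=np.array(s['eef_pos'])[:2]-[.608,.113];print(s['time'],s['eef_pos'],np.hypot(*d),np.degrees(np.arctan2(d[1],d[0]))%360,s['contact_force'],s['qpos'])
E
```

```text
13.4 [0.49177741 0.0042492  0.04329555] 0.15916792484316175 223.09779851329967 [-0.28127573  0.3069884  -0.47473242] [-1.97906465e-01  1.69107122e-01  2.14694380e+00 -2.47585794e-04
  8.25473156e-01 -9.36606789e-01]
```

View pics/s4.png

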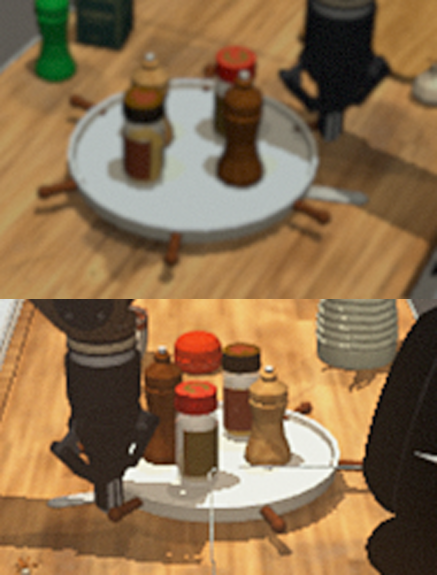

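The mill top is at scene crop (244,76) and side crop (162,350). Grip ends are at (327,216), (173,257), (41,191).

```bash
python3 - <<'E'
from h import *
A=cam('scene');B=cam('side')
def tri(a,b):
    M=[np.array([[c['f'],0,c['cx']],[0,c['f'],c['cy']],[0,0,1]])@np.c_[c['R'],c['t']] for c in(A,B)]
    X=cv2.triangulatePoints(M[0],M[1],np.array(a,float),np.array(b,float)).ravel(); return X[:3]/X[3]
S=lambda x,y:(x/2.3+230,y/2.3+180)
D=lambda x,y:(x/2.3+230,(y-299)/2.3+190)
C=np.array([.608,.113])
def ang(p): d=np.array(p)[:2]-C; return np.round(np.hypot(*d),4),np.round(np.degrees(np.arctan2(d[1],d[0]))%360,1)
for x in [(327,216),(173,258),(40,192)]: print('gs',ang(ray(A,*S(*x),.030)))
for n,a,b in(('tall',(244,74),(162,351)),('short',(150,56),(268,370)),('A',(236,53),(196,386)),('B',(143,92),(242,349))):
    m=tri(S(*a),D(*b)); print(n,m,ang(m))
# tall mill base centre from silhouettes at base: scene x~240,y~177 (z=.03)
print('base scene',ang(ray(A,*S(240,176),.03)))
E
```

```text
gs (np.float64(0.1712), np.float64(171.5))
gs (np.float64(0.1684), np.float64(111.0))
gs (np.float64(0.172), np.float64(50.1))
tall [0.54818237 0.11604902 0.15651282] (np.float64(0.0599), np.float64(177.1))
short [0.66175606 0.10633567 0.13705684] (np.float64(0.0542), np.float64(352.9))
A [0.58379411 0.06010326 0.13904874] (np.float64(0.0582), np.float64(245.4))
B [0.63601523 0.16824971 0.13698543] (np.float64(0.0619), np.float64(63.1))
base scene (np.float64(0.0627), np.float64(172.6))
```

>>> {"fn": "jog_arm", "kwargs": {"deltas": "0.19 -0.20 0 0 0 0.35;0.20 -0.19 0 0 0 0.35;0.21 -0.19 0 0 0 0.35;0.21 -0.18 0 0 0 0.35;0.22 -0.17 0 0 0 0.35;0.23 -0.16 0 0 0 0.35;0.23 -0.16 0 0 0 0.35;0.24 -0.15 0 0 0 0.35;0 0 0 0 0 0"}}

```text
time: 14.62
eef_pos: [0.5266, -0.0238, 0.0434]
tcp_rot: [0.273, 0.962, -0.0, 0.0]
contact_force: [-0.8, 0.2, 0.0]
opening: 0.001
finger_force: 0.0
```

>>> {"fn": "jog_arm", "kwargs": {"deltas": "-0.30 0.10 0 0 0 0;-0.50 0.10 0 0 0 0;-0.6 0 0.3 0 0 0;-0.6 0 1 0 0 0;-0.6 0 1 0 0 0;-0.6 0.5 1 0 0 -1;0 1 1 0 0 -1;0 1 1 0 0 -1;0 1 1 0 0 -1;0 0.5 1 0 0 -1;0 0 1 0 0 -1;0 0 1 0 0 -1;0 0 1 0 0 -1;0 0 1 0 0 -1;0 0 0 0 0 -1;0 0 0 0 0 0"}}

```text
time: 16.62
eef_pos: [0.4617, 0.0602, 0.2695]
tcp_rot: [0.7, 0.714, 0.0, 0.0]
contact_force: [-0.7, -0.4, -0.9]
opening: -0.003
finger_force: 0.0
```

```bash
python3 - <<'E'
from h import *
c=cam('wrist','w2.png');s=get_state();print(s['time'],s['eef_pos'],s['tcp_rot'])
print(proj(c,[.608,.113,.03]),proj(c,[.424,.0593,.005]),proj(c,[.608-.06*.9615,.113-.06*.275,.161]))
E
```

```text
16.675 [0.4616514  0.06023194 0.269188  ] [ 6.99770294e-01  7.14367921e-01 -8.11530757e-05 -5.17698818e-05]
[465.53438544 162.45969596] [283.19888616 208.20637288] [454.59460645 195.02336698]
```

View pics/w2.png

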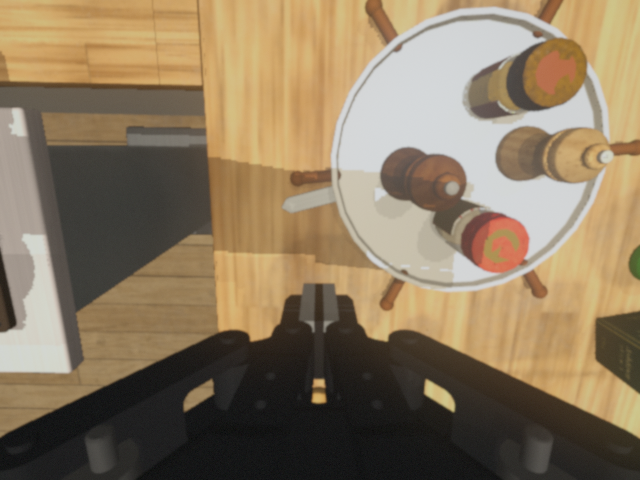

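Wrist view: the full tray is seen (left rim x=332, right 609, top y=8, bottom y=291). The pointer runs from (285,208) to (333,196), the tall mill's base is near (407,174) with its knob at (452,187). A little turning remains.

```bash
python3 - <<'E'
from h import *
from scipy.optimize import least_squares
c=cam('wrist'); im=c['color']; hsv=cv2.cvtColor(im,cv2.COLOR_BGR2HSV)
pred=proj(c,[.608,.113,.04]); pts=[]
g=cv2.GaussianBlur(hsv[...,1],(3,3),0).astype(int)
for a in np.radians(np.arange(0,360,4)):
    for r in np.arange(165,110,-.5):   # from outside inwards: first unsaturated pixel
        u,v=pred+r*np.array([np.cos(a),np.sin(a)]); 
        if not(0<=u<639 and 0<=v<479): continue
        if g[int(round(v)),int(round(u))]<50 and hsv[int(round(v)),int(round(u)),2]>90: pts.append((u,v)); break
P=np.array([ray(c,u,v,.039)[:2] for u,v in pts])
f=least_squares(lambda q:np.hypot(*(P-q[:2]).T)-q[2],[.608,.113,.135],loss='soft_l1',f_scale=.001); C=f.x[:2]
print(f.x,len(P),np.median(abs(f.fun)))
def ang(p): d=np.array(p)[:2]-C; return np.hypot(*d).round(4),(np.degrees(np.arctan2(d[1],d[0]))%360).round(1)
print('tip',ang(ray(c,285,208.5,.005)),'base',ang(ray(c,333,196.5,.005)))
print('knob',[ang(ray(c,452.5,187,z)) for z in(.155,.161)])
# dark mill base disc: leftmost arc of brown mask
m=((hsv[...,1]>90)&(hsv[...,2]<130)).astype(np.uint8); m[:,:350]=0;m[:120]=0;m[235:]=0;m[:,472:]=0
k=max(cv2.findContours(cv2.morphologyEx(m,2,np.ones((3,3))),0,1)[0],key=cv2.contourArea)[:,0]
k=k[k[:,0]<403]
Q=np.array([ray(c,u,v,.034)[:2] for u,v in k]); 
fq=least_squares(lambda q:np.hypot(*(Q-q).T)-.0262,Q.mean(0)+[.02,0],loss='soft_l1',f_scale=.001)
print('mill',fq.x,ang(fq.x),np.median(abs(fq.fun)),len(k))
for e in((295,177),(370,3),(387,305),(542,295)): print('grip',ang(ray(c,*e,.03)))
E
```

```text
[0.60734383 0.1128728  0.1333303 ] 85 0.00032364170973964157
tip (np.float64(0.1893), np.float64(196.5)) base (np.float64(0.1352), np.float64(197.0))
knob [(np.float64(0.0582), np.float64(191.6)), (np.float64(0.0603), np.float64(190.6))]<stdin>:22: RuntimeWarning: Mean of empty slice.
  ret = ret.dtype.type(ret / rcount)
Traceback (most recent call last):
ValueError: Initial guess is outside of provided bounds
```

```bash
cat > m.py <<'E'
from h import *
from scipy.optimize import least_squares
def meas(seed,cut,C=np.array([.6073,.1129])):
    c=cam('wrist'); hsv=cv2.cvtColor(c['color'],cv2.COLOR_BGR2HSV)
    ang=lambda p:(np.hypot(*(p[:2]-C)).round(4),(np.degrees(np.arctan2(*(p[:2]-C)[::-1]))%360).round(1))
    m=(hsv[...,2]<140).astype(np.uint8)*(hsv[...,1]>70); m=cv2.morphologyEx(m.astype(np.uint8),cv2.MORPH_OPEN,np.ones((5,5)))
    l=cv2.connectedComponents(m)[1]; L=l[seed[1],seed[0]]; print('label',L)
    k=max(cv2.findContours((l==L).astype(np.uint8),0,1)[0],key=cv2.contourArea)[:,0]
    print(k.min(0),k.max(0)); k=k[(k[:,0]<cut)&(abs(k[:,1]-seed[1])<32)]
    Q=np.array([ray(c,u,v,.036)[:2] for u,v in k])
    q=least_squares(lambda q:np.hypot(*(Q-q).T)-.0265,Q.mean(0)+[.02,0],loss='soft_l1',f_scale=.001)
    print('mill',q.x,ang(q.x),np.median(abs(q.fun)),len(k))
    return c,ang
E
python3 - <<'E'
from m import *
c,ang=meas((407,174),405)
for e in((295,177),(370,3),(387,305),(542,295)): print('grip',ang(ray(c,*e,.03)))
E
```

```text
label 0
[0 0] [639 479]
mill [0.1703696  0.08808474] (np.float64(0.4376), np.float64(183.3)) 0.0035409049466689144 63
grip (np.float64(0.1699), np.float64(185.9))
grip (np.float64(0.1711), np.float64(126.8))
grip (np.float64(0.1688), np.float64(246.6))
grip (np.float64(0.1729), np.float64(306.2))
```

```bash
sed -i 's/m=(hsv.*$/m=(cv2.GaussianBlur(c["color"],(3,3),0)[...,2]<125).astype(np.uint8); m=cv2.morphologyEx(m,cv2.MORPH_OPEN,np.ones((3,3)))/' m.py
python3 - <<'E'
from m import *
c=cam('wrist'); print(c['color'][174,370:425:5].tolist(),c['color'][140:212:6,405].tolist())
c,ang=meas((407,174),405)
for z in(.034,.04): print(ang(ray(c,407,174.5,z)),np.hypot(*(ray(c,380,168,z)-ray(c,407,174.5,z))[:2]))
E
```

```text
[[178, 195, 202], [179, 197, 203], [126, 140, 148], [79, 87, 101], [79, 94, 117], [80, 90, 106], [79, 87, 100], [76, 85, 103], [74, 84, 100], [77, 99, 136], [78, 102, 140]] [[217, 215, 212], [202, 200, 198], [89, 97, 118], [82, 92, 109], [81, 88, 104], [78, 83, 93], [75, 85, 100], [73, 85, 100], [71, 81, 95], [67, 77, 89], [109, 124, 133], [161, 180, 187]]
label 7
[381 149] [475 233]
mill [0.55098036 0.10071653] (np.float64(0.0576), np.float64(192.2)) 0.0006065733015251963 67
(np.float64(0.0591), np.float64(192.2)) 0.027735408694209034
(np.float64(0.0604), np.float64(191.5)) 0.027268817555193534
```

>>> {"fn": "jog_arm", "kwargs": {"deltas": "0 0 0 0 0 1;0 0 -1 0 0 1;0 0 -1 0 0 1;0 0 -1 0 0 1;0 0 -1 0 0 1;0 -0.5 -1 0 0 1;0 -1 -1 0 0 1;0 -1 -1 0 0 1;0 -1 -1 0 0 1;0.6 -0.5 -1 0 0 1;0.6 0 -1 0 0 0;0.6 0 -1 0 0 0;0.6 0 -0.3 0 0 0;0 0 0 0 0 0;0.25 -0.05 0 0 0 0;0.25 -0.05 0 0 0 0;0.15 -0.05 0 0 0 0;0.15 -0.05 0 0 0 0;0 0 0 0 0 0"}}

```text
time: 19.25
eef_pos: [0.5266, -0.0239, 0.0434]
tcp_rot: [0.272, 0.962, 0.0, 0.0]
contact_force: [0.2, 0.2, -0.0]
opening: -0.001
finger_force: 0.0
```

>>> {"fn": "jog_arm", "kwargs": {"deltas": "0.14 -0.08 0 0 0 0.2;0.14 -0.08 0 0 0 0.2;0.14 -0.08 0 0 0 0.2;0.14 -0.08 0 0 0 0.2;0 0 0 0 0 0;0 0 0 0 0 0"}}

```text
time: 20.0
eef_pos: [0.5378, -0.0303, 0.0434]
tcp_rot: [0.234, 0.972, -0.0, 0.0]
contact_force: [0.3, -0.3, -0.1]
opening: 0.002
finger_force: 0.0
```

>>> {"fn": "jog_arm", "kwargs": {"deltas": "-0.20 0.12 0 0 0 0;-0.40 0.15 0 0 0 0;-0.50 0.10 0 0 0 0;-0.6 0 0.3 0 0 0;-0.6 0 1 0 0 0;-0.6 0 1 0 0 0;-0.6 0.5 1 0 0 -1;0 1 1 0 0 -1;0 1 1 0 0 -1;0 1 1 0 0 -1;0 0.5 1 0 0 -1;0 0 1 0 0 -1;0 0 1 0 0 -1;0 0 1 0 0 -1;0 0 1 0 0 -1;0 0 0 0 0 -1;0 0 0 0 0 0"}}

```text
time: 22.12
eef_pos: [0.467, 0.0572, 0.2696]
tcp_rot: [0.671, 0.742, 0.0, 0.0]
contact_force: [-0.2, 0.2, 0.0]
opening: 0.0
finger_force: 0.0
```

```bash
python3 - <<'E'
from m import *
c=cam('wrist','w3.png');s=get_state();print(s['time'],s['eef_pos'])
C=np.array([.6073,.1129])
for a in(192,196.6): print(proj(c,[*(C+.06*np.array([np.cos(np.radians(a)),np.sin(np.radians(a))])),.036]))
E
```

```text
22.175 [0.46694361 0.05718516 0.26923709]
[403.8795211  178.11492092]
[404.30461353 182.97316501]
```

View pics/w3.png

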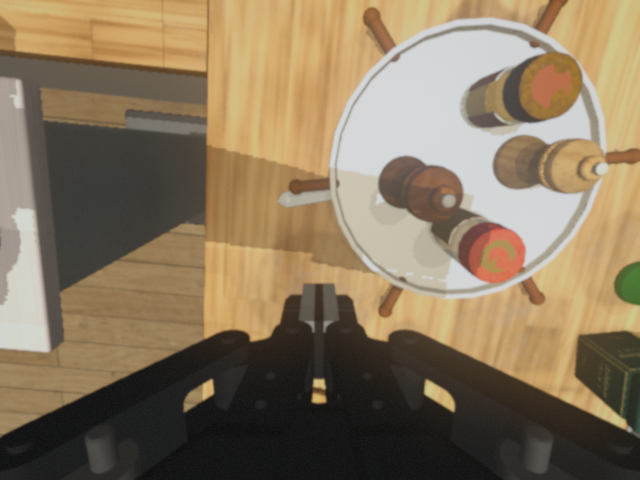

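The mill's base is now near (405,183), right at the predicted pixel (404.3,183), and the knob is at (448,200). I'll check with the fit and the pointer.

```bash
python3 - <<'E'
from m import *
c,ang=meas((405,183),402)
print('knob',ang(ray(c,448,200.5,.158)),'tip',ang(ray(c,280,200.5,.005)))
for e in((293,187),(370,12),(385,313),(540,301),(557,0)): print('grip',ang(ray(c,*e,.03)))
A=cam('scene','s5.png');B=cam('side','d5.png')
b=cv2.resize(B['color'][190:310,230:420],(0,0),fx=2.3,fy=2.3,interpolation=2)
a=cv2.resize(A['color'][180:310,230:420],(0,0),fx=2.3,fy=2.3,interpolation=2)
cv2.imwrite('pics/e5.png',np.vstack([a,b]))
E
```

```text
label 7
[379 158] [474 242]
mill [0.55225176 0.09616562] (np.float64(0.0575), np.float64(196.9)) 0.0006146717739237487 67
knob (np.float64(0.06), np.float64(196.2)) tip (np.float64(0.1893), np.float64(195.8))
grip (np.float64(0.1708), np.float64(191.0))
grip (np.float64(0.1712), np.float64(130.7))
grip (np.float64(0.1703), np.float64(251.4))
grip (np.float64(0.1725), np.float64(311.1))
grip (np.float64(0.1644), np.float64(71.3))
```

View pics/e5.png

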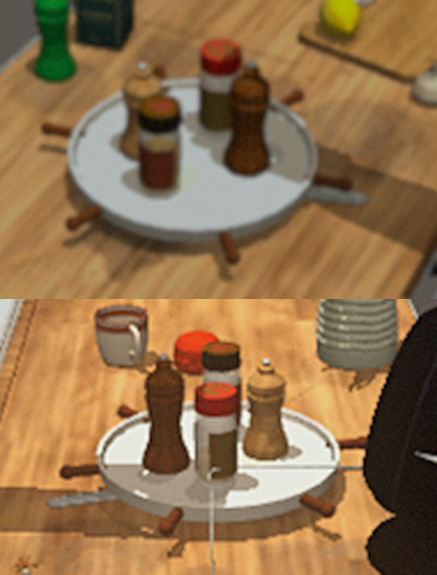

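The tall mill is at 196–197° and the pointer at 196°. All the items stand upright, their surroundings are undisturbed and the hand is clear.

```bash
python3 -c "
from plant import ctrl;print(ctrl.sign_off())"
```

```text
the job is handed in; nothing more can be done
None
```

The carousel is turned so the tall dark mill stands in front, within about 1° of the pointer by the camera measurements; everything on it is upright, the hand is clear, and the job was handed in at about 22 s.

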